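# Load a test stick in the strip reader and hold its carriage at the click

## Task

Lay the loose test stick flat in the empty cradle of the strip reader's carriage, wide head the same way round as the reference stick beside it, and let go of it. Then grip the carriage's upright black fin and slide the carriage along the rail towards the reader until its ball clicks into the notch, without running on past it. Finish there still gripping the fin, holding the carriage at the notch, and leave the other things on the bench where they are.

Things in the scene. Friction and masses are not known exactly. Their poses are not given: they have to be found in the camera images.
- stick: Loose white plastic test stick, 130 mm long, 12 mm thick, about 35 g, lying flat, pads up. Stem 14 mm wide, 100 mm long; the head, the last 30 mm at the +x end, is 26 mm wide with three tan pads on top. Origin: underside, at mid-length; x runs along the stick to the head, z up. Grip it across the stem at x = -12 mm, so that the fingers pass between the cradle's two rests.
- stick_head (a point): Centre of the loose stick's wide head, 50 mm from the stick's origin along its x and 6 mm up.
- cradle (a point): Empty cradle of the carriage, on the side away from the reader: where the stick's origin comes to lie, 50 mm above the bench. x: where the head must point; y: the way to slide. Two aluminium rests at x = -50 and +20 mm, 8 mm long in x, on a deck 10 mm below this point; prongs 12 mm high flare from an 18 mm gap to about 23 mm. The 62 mm between the rests is free for fingers.
- reference (a point): The same point of the other cradle, 52 mm further along y, in which an equal white stick is fixed for good, lying along x with its head to +x, its top 12 mm above this point.
- fin_top (a point): Centre of the top face of the carriage's upright black fin, its grip, on the robot's side of the carriage, 92 mm from the carriage's middle. Axes as the cradle's. The fin is 30 mm along x, 16 mm thick along y (pinch it along y) and stands 50 mm above the deck; its top is 90 mm above the bench.
- index (a point): Middle of the carriage's deck, on its top face 40 mm above the bench; axes as the cradle's. The deck is 150 mm along x, 110 mm along y. Under this point a sprung ball rides up a low ridge (about 8 N of resistance, from some 12 mm before the notch), snaps into the notch, and meets a higher ridge (about 16 N) if pushed on; a harder push carries it over that too.
- notch (a point): Where index stands when the ball is in the notch; axes as the cradle's, the carriage comes from -y. It is under the middle of the reader, a grey box 90 mm wide (along y), 105 mm high, on the far side of the rail; its 70 mm wide head overhangs the rail 77 to 105 mm above the bench, from x = 27 mm on. The reader stands elsewhere along the rail each time.
- carriage: The grey sliding carriage as a whole, about 0.5 kg; origin 40 mm under index, at bench height; axes as the cradle's. It runs along y on two steel rods with about 1.5 N of drag and 250 mm of travel, and stays where it is left.
- beaker: Empty glass beaker, 68 mm across, 85 mm high; origin under its centre. Leave it alone.
- jar: Amber jar, 56 mm across, 75 mm high; origin under its centre. Leave it alone.
- coffee: Black lidded coffee cup, 88 mm across, 132 mm high; origin under its centre. Leave it alone.
- spatula: Steel spatula, 200 mm long, lying flat. Leave it alone.
- rod: Plain steel bar without a head, 160 x 8 x 8 mm, lying flat; not the test stick. Leave it alone.
- weigh_tray: White open tray, 100 x 80 x 22 mm. Leave it alone.
- wash_bottle: White plastic bottle, 60 mm across, 150 mm high; origin under its centre. Leave it alone.

How it is judged:
On the way, in this order (a step that is already met when the one before it is completed fails the run):
1. the stick lies flat in the empty cradle, head the same way as the reference stick, let go, with the carriage still short of the notch (x of stick in the frame of cradle between -0.009 and 0.009 m and y of stick in the frame of cradle between -0.005 and 0.005 m and z of stick in the frame of cradle between -0.004 and 0.004 m and x of stick_head in the frame of cradle above 0.03 m and angle between stick's own z axis and vertical below 0.08 rad and angle between the x axis of stick and the x axis of cradle, either way round below 0.1 rad and contact force between the fingers and stick below 0.05 N and y of index in the frame of notch below -0.02 m), for 0.3 s.
2. the carriage stands in the notch, gripped by the fingers (y of index in the frame of notch between -0.0025 and 0.0025 m and contact force between the fingers and carriage above 20 N and linear speed of carriage below 0.005 m/s), for 0.3 s.
At the end, for the whole second after the job is handed in: Carriage at rest within 2.5 mm of the notch, fingers bearing on it with over 20 N (both pads); stick untouched by the fingers in its cradle (9 mm lengthways, 5 mm sideways, 4 mm in height, 0.08 rad of level, 0.1 rad of the cradle's direction), head the same way as the reference stick (all of step 2 and x of stick in the frame of cradle between -0.009 and 0.009 m and y of stick in the frame of cradle between -0.005 and 0.005 m and z of stick in the frame of cradle between -0.004 and 0.004 m and x of stick_head in the frame of cradle above 0.03 m and angle between stick's own z axis and vertical below 0.08 rad and angle between the x axis of stick and the x axis of cradle, either way round below 0.1 rad and contact force between the fingers and stick below 0.05 N); the arm keeps its last pose, push and grip.
It fails at once if the carriage ran on past the notch by more than 8 mm (y of index in the frame of notch above 0.008 m).
It fails at once if a bystander was moved by more than 30 mm (distance of any of beaker, jar, coffee, spatula, rod, weigh_tray, wash_bottle from where it was at the start of the episode above 0.03 m).
It also fails if it takes over 64 s, if anything falls off the work surface, if the arm or the gripper's body presses on something with over 40 N, if the wrist force passes 120 N, or if a joint passes its speed limit or range.

## Robot

A 6-joint arm with a two-finger parallel gripper is mounted at the origin on the work surface. World frame = base frame: x ahead of the robot, y to its left, z up, the work surface at z = 0. Lengths are in m, angles in rad, forces in N, time in s.
With the tool pointing down it reaches from about 0.375 to 0.9 m from the base axis. Payload 3.1 kg.
Tool frame: the origin (TCP) lies between the finger pads; the fingertips stand 22 mm ahead of it and the grasp point (between the pads) lies 3 mm ahead of it; z points along the fingers, y is the direction in which the jaws open and shut (so a half turn about z gives the same grasp; the last joint's range is limited). The gripper opens to 87 mm and grips with 3 to 60 N. Pads are 19 mm wide; open, the fingers measure 117 mm over their backs; the gripper's body (75 mm by 190 mm) begins 51 mm behind the grasp point.
Start: joints at [-1.431, 0.527, 1.433, -0, 1.181, -0.178], TCP at [0.195, -0.594, 0.206] pointing down, gripper open.
Joint ranges: [-3.08, 3.08], [-0.75, 2.2], [0.22, 2.44], [-1.43, 4.57], [0, 2.65], [-2.85, 2.85]. Speed limits (rad/s): [2.79, 2.79, 3.14, 3.14, 3.14, 3.14].

## Interface

Orientations are given as a unit quaternion [x, y, z, w].
In Python, from rig import get_obs, camera, get_calibration, hand_in, search_frame gives the robot as it stands.
- The arm moves only by the shell command python3 -m jog 'ROWS' [FORCE]. ROWS is JSON, a list of rows, each an object with "grip": the closure in counts, from 0 (fully open) to 255 (shut); "travel": the shift along the world's x, y, z in cm, a list of three; "twist": the turn about the world's z in degrees. A call has 1 to 8 rows; each row shifts and turns the commanded pose from where the row before left it; what a row does not reach is not made up. A row lasts 1/10 s, in which the tool goes at most 50 mm and 8.59 degrees, less where a joint would pass 70% of its speed; a pose out of reach is approached as far as the arm can. A call is refused whole if a number of a shift passes 5 or a number of a turn 8.59, either way. A call with a gripper value outside its range is refused whole. The fingers move at their own pace and stop on an object; FORCE is the grip in N (left out, the last holds). Time passes only in rows, so rows that do not move let the fingers close. It gives the time, the measured TCP pose, the force and the opening at its end, in the units of the state.
- get_obs(): the state, without advancing time (a new reading comes with each control period).
- camera(name): name is "scene" or "top"; returns the picture (420x560x3 uint8, red, green, blue); there is no depth.
- get_calibration(name): a dict with "fx", "fy", "cx", "cy" (pixels), "R" (3x3) and "t" (3): a world point X has camera coordinates R X + t. Camera axes: x right, y down, z forward; pixel columns grow to the right and rows downward; lengths in m; the calibration is good to about 2 mm. A picture is of the moment at which its call begins. get_calibration takes no time and is no camera call.
- hand_in(): hands the job in, once; it reports no verdict.
Trained networks look in the newest picture that a camera, given by its name, has taken for a name from the list of things; names that differ only in an ending like _2 or _b are one class to them, and where a whole thing is asked for, a point or a joint stands for the part that bears it (a point fixed in the world has none). Each returns a list of dicts, best first, with "p" (0 to 1); they miss things now and then, are a little off and sometimes report something else, mostly with a low value. They report only what shows in the picture. A call takes as long as a camera call.
- search_frame(target, camera): "at" ([x, y, z] in m, in world coordinates, good to about 4 mm: the middle of the surface that is visible of it).
The state is a dict: "time": time; "q": joint angles; "joint_velocities": joint speeds; "joint_torque": joint torques, N m; "position": TCP position; "tool_rot": TCP orientation; "ft_force": force on the tool from outside, world axes, zero at the start; "moment": the same for the moment, N m; "grip_width": finger opening in m.
Only numpy, scipy, OpenCV 4.12 (cv2) and the standard library are available. Lean on these libraries where they do the work, as an engineer would, in place of code of your own. Each camera call takes 0.05 s, during which the arm holds its last target. There are 200 camera calls.

## Working session

There is one attempt and no reset: what is moved stays moved. The work goes in short steps, Python scripts to look and compute and a shell command to move; the robot and the scene stay as the last step left them, time stands still between calls to the robot, and variables do not carry over. Pictures are saved under pics/ and viewed, about 8 in all and at most 12, crops included, and the job is handed in when it is done.

```bash
mkdir -p pics; ls; python3 - <<'E'
from rig import *
import cv2,numpy as np
for c in ["scene","top"]:
    cv2.imwrite(f"pics/{c}0.png",camera(c)[:,:,::-1])
    k=get_calibration(c);print(c,{a:np.round(k[a],4).tolist() for a in k})
    for n in ["stick","stick_head","cradle","reference","fin_top","index","notch"]:
        print(n,[(np.round(d["at"],4).tolist(),round(d["p"],2)) for d in search_frame(n,c)[:3]])
print(get_obs())
E
```

```text
pics
scene {'fx': 518.9975, 'fy': 518.9975, 'cx': 278.9544, 'cy': 209.747, 'R': [[0.8795, 0.4755, 0.0212], [0.3146, -0.5472, -0.7756], [-0.3572, 0.6888, -0.6309]], 't': [-0.5097, -0.0666, 1.8067]}
stick [([0.5829, -0.2629, 0.0131], 0.64), ([0.572, 0.0427, 0.0385], 0.21)]
stick_head [([0.5887, -0.2609, 0.0125], 0.57)]
cradle [([0.5729, 0.0435, 0.0359], 0.66)]
reference [([0.5759, 0.0403, 0.0447], 0.91), ([0.5876, -0.2623, 0.0152], 0.52)]
fin_top [([0.5773, 0.0386, 0.0402], 0.67), ([0.4391, 0.3996, 0.0477], 0.37)]
index [([0.5754, 0.0448, 0.0429], 0.58)]
notch [([0.7166, 0.1935, 0.0938], 0.62)]
top {'fx': 447.2464, 'fy': 447.2464, 'cx': 279.065, 'cy': 212.4257, 'R': [[-0.0012, -1.0, -0.002], [-0.9871, 0.0015, -0.1601], [0.1601, 0.0018, -0.9871]], 't': [0.0361, 0.5709, 1.3649]}
stick [([0.5731, -0.2531, 0.0133], 0.63)]
stick_head [([0.5777, -0.2521, 0.015], 0.53)]
cradle [([0.5823, 0.0455, 0.0383], 0.97)]
reference [([0.5742, 0.0514, 0.0442], 0.85)]
fin_top [([0.5757, 0.0548, 0.0407], 0.95)]
index [([0.5795, 0.0507, 0.042], 0.89)]
notch [([0.6885, 0.2226, 0.1051], 0.89)]
{'time': 0.8, 'q': array([-1.43149980e+00,  5.27444811e-01,  1.43270763e+00,  8.70739772e-06,
        1.18139188e+00, -1.78480926e-01]), 'joint_velocities': array([ 0.00011082, -0.00056786,  0.00030113, -0.00225817,  0.00071032,
        0.0004269 ]), 'joint_torque': array([-1.21739318e-03, -4.39951301e+01, -1.76980662e+01,  6.32495969e-02,
        5.05194592e-02, -3.13703742e-05]), 'position': array([ 0.19532398, -0.59367334,  0.20617991]), 'tool_rot': array([9.87403981e-01, 1.58219398e-01, 3.55354630e-06, 2.42426400e-05]), 'ft_force': array([ 0.11286803, -0.01050192,  0.31244684]), 'moment': array([0.04641591, 0.02053873, 0.0260205 ]), 'grip_width': 0.08751681769668129}
```

View pics/top0.png

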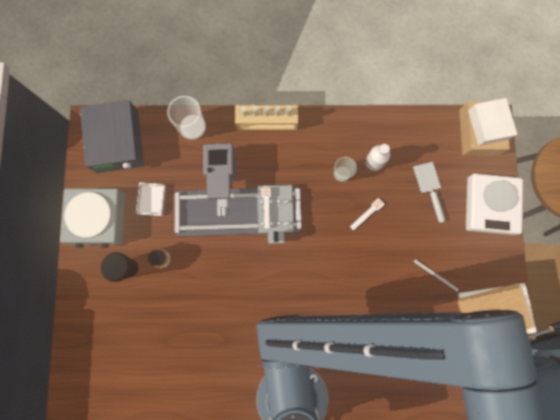

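View pics/scene0.png

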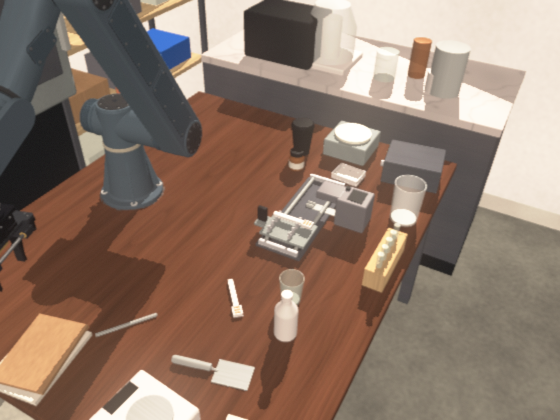

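Top view: rail horizontal at rows 190-232, carriage at cols 258-300, reader at cols 203-232, fin near (276,236), stick from (353,228) to head (380,203). Next I enlarge crops for precision.

```bash
python3 - <<'E'
import cv2,numpy as np
t=cv2.imread("pics/top0.png");s=cv2.imread("pics/scene0.png")
a=cv2.resize(t[140:250,200:310],None,fx=5,fy=5,interpolation=cv2.INTER_CUBIC)  #550x550
b=cv2.resize(t[190:240,345:390],None,fx=5,fy=5,interpolation=cv2.INTER_CUBIC) #250x225
c=cv2.resize(s[275:325,215:260],None,fx=5,fy=5,interpolation=cv2.INTER_CUBIC)
o=np.zeros((550,790,3),np.uint8);o[:,:550]=a;o[:250,560:785]=b;o[260:510,560:785]=c
cv2.imwrite("pics/c1.png",o)
cv2.imwrite("pics/c2.png",cv2.resize(s[165:265,245:385],None,fx=5.6,fy=5.6,interpolation=cv2.INTER_CUBIC))
E
```

```text
(no output)
```

View pics/c1.png

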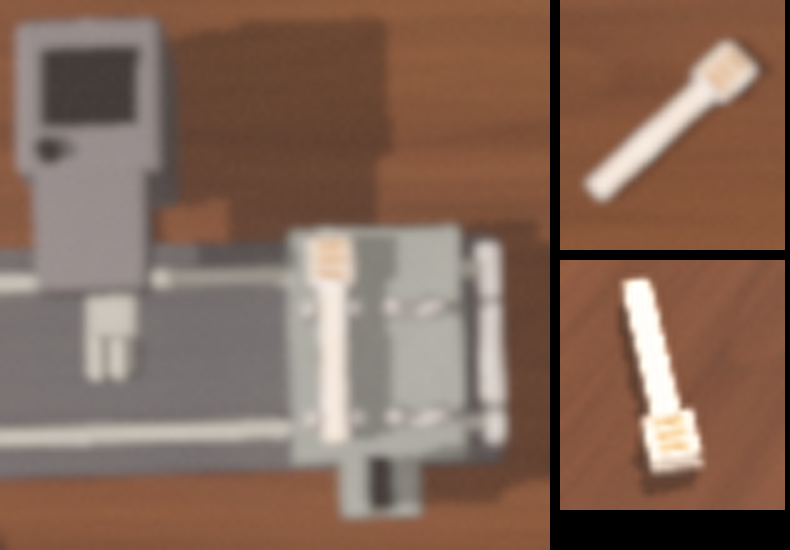

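View pics/c2.png

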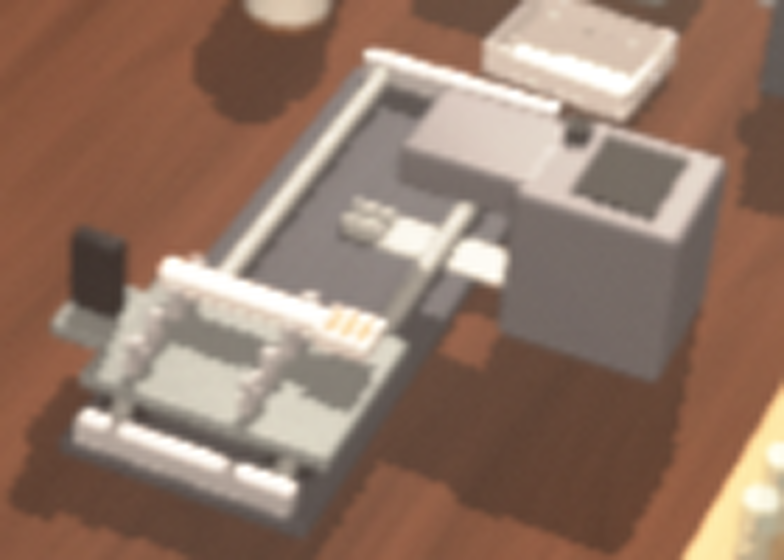

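```bash
cat > geo.py <<'E'
import numpy as np
from rig import get_calibration
K={c:get_calibration(c) for c in("scene","top")}
def proj(c,X):
    k=K[c];p=np.asarray(k["R"])@X+k["t"];return np.array([k["fx"]*p[0]/p[2]+k["cx"],k["fy"]*p[1]/p[2]+k["cy"]])
def unp(c,uv,z):
    k=K[c];R=np.asarray(k["R"]);C=-R.T@k["t"];d=R.T@[(uv[0]-k["cx"])/k["fx"],(uv[1]-k["cy"])/k["fy"],1]
    return C+d*(z-C[2])/d[2]
def crop(p,o,s): return [o[0]+(p[0]+.5)/s-.5,o[1]+(p[1]+.5)/s-.5]
E
python3 - <<'E'
from geo import *
import cv2
T=lambda x,y:crop((x,y),(200,140),5)
S=lambda x,y:crop((x,y),(245,165),5.6)
def sh(n,c,p,z):print(n,c,(unp(c,p,z)*1000).round(1)[:2])
for n,p in dict(pp=(290,230),pm=(462,227),mm=(465,457),mp=(293,465)).items(): sh("deck"+n,"top",T(*p),.04)
for n,p in dict(pm=(320,470),mm=(85,380),pp=(405,342)).items(): sh("deck"+n,"scene",S(*p),.04)
sh("fin","top",T(380,480),.09);sh("fin","scene",S(100,234),.09)
for p in((332,236),(335,441)):sh("ref","top",T(*p),.062)
for p in((375,338),(168,265)):sh("ref","scene",S(*p),.062)
sh("readerheadL","top",T(34,230),.105);sh("readerheadR","top",T(150,230),.105)
for p in((15,22),(160,18),(160,172),(38,290),(147,292)):sh("reader","top",T(*p),.105)
for p in((432,90),(404,150),(520,180),(522,185),(670,240),(722,160)):sh("reader","scene",S(*p),.105)
# stick segmentation
for c,(x0,y0,x1,y1) in dict(top=(345,190,390,240),scene=(215,275,260,325)).items():
    im=cv2.imread(f"pics/{c}0.png")[y0:y1,x0:x1].astype(int)
    m=(im[:,:,0]>110)
    n,l,st,_=cv2.connectedComponentsWithStats(m.astype(np.uint8));l=l==1+np.argmax(st[1:,4])
    w=np.array([unp(c,(x+x0,y+y0),.011)[:2] for y,x in zip(*np.nonzero(l))])
    m0=w.mean(0);_,_,V=np.linalg.svd(w-m0);d=V[0]
    r=(w-m0)@d
    wid=(w-m0)@V[1]
    if np.ptp(wid[r>r.max()-.02])<np.ptp(wid[r<r.min()+.02]): d=-d;r=-r
    stem=(r<r.max()-.04);ds=np.linalg.svd(w[stem]-w[stem].mean(0))[2][0];ds*=np.sign(ds@d)
    cen=w[stem].mean(0);r=(w-cen)@ds
    print(c,len(w),"yaw",np.degrees(np.arctan2(ds[1],ds[0])),"len",np.ptp(r),"mid",cen+ds*(r.max()+r.min())/2)
E
```

```text
deckpp top [659. 104.]
deckpm top [660.8  -6.1]
deckmm top [512.7  -7.1]
deckmp top [507.8 101.1]
deckpm scene [660.3  -9. ]
deckmm scene [516.4  -8.7]
deckpp scene [655.3 107.5]
fin top [492.7  45.9]
fin scene [491.   52.1]
ref top [650.2  76.4]
ref top [520.1  74.1]
ref scene [649.2  78.5]
ref scene [520.7  77.2]
readerheadL top [644.7 256.9]
readerheadR top [644.6 186.1]
reader top [776.6 272. ]
reader top [779.  182.1]
reader top [680.9 180.6]
reader top [607.4 253.6]
reader top [606.  187.3]
reader scene [601.4 249. ]
reader scene [612.  188.1]
reader scene [680.5 195.4]
reader scene [683.3 191.8]
reader scene [773.5 187. ]
reader scene [772.9 270.2]
top 306 yaw -47.92755384399185 len 0.13573896231565064 mid [ 0.57102981 -0.2459702 ]
scene 310 yaw -47.83146836327125 len 0.1419040154937059 mid [ 0.57105222 -0.24588455]
```

```bash
python3 - <<'E'
from geo import *
from rig import *
for c in("top","scene"):
    for n in("beaker","wash_bottle"):print(c,n,[(np.round(d["at"],3),round(d["p"],2)) for d in search_frame(n,c)[:2]])
print("beaker base?",unp("top",(346,174),0),"rim",unp("top",(344,163),.085))
E
# turn to yaw -48 (from 18.1) while going to 0.563,-0.237
python3 -m jog '[{"grip":0,"travel":[4.6,4.46,0],"twist":-8.3},{"grip":0,"travel":[4.6,4.46,0],"twist":-8.3},{"grip":0,"travel":[4.6,4.46,0],"twist":-8.3},{"grip":0,"travel":[4.6,4.46,0],"twist":-8.3}]' 15
```

```text
top beaker [(array([ 0.723, -0.173,  0.042]), 0.83), (array([ 0.735, -0.269,  0.101]), 0.67)]
top wash_bottle [(array([ 0.736, -0.27 ,  0.1  ]), 0.61)]
scene beaker [(array([ 0.703, -0.163,  0.065]), 0.8), (array([ 0.374, -0.461,  0.012]), 0.21)]
scene wash_bottle [(array([ 0.758, -0.294,  0.088]), 0.93), (array([ 0.682, -0.461,  0.007]), 0.24)]
beaker base? [ 0.70671581 -0.18585904  0.        ] rim [ 0.72063406 -0.16758752  0.085     ]
time: 1.4
position: [0.3381, -0.455, 0.2063]
tool_rot: [0.992, -0.13, 0.0, 0.0]
ft_force: [1.2, -0.8, -0.2]
grip_width: 0.0869
```

```bash
python3 -m jog '[{"grip":0,"travel":[3.2,3.1,0],"twist":-8.3},{"grip":0,"travel":[3.2,3.1,0],"twist":-8.3},{"grip":0,"travel":[3.2,3.1,0],"twist":-8.3},{"grip":0,"travel":[3.2,3.1,0],"twist":-8.2},{"grip":0,"travel":[3.2,3.1,-3]},{"grip":0,"travel":[3.2,3.1,-2]},{"grip":0,"travel":[3.2,3.1,-2]},{"grip":0}]' 15
```

```text
schema error: expected keys grip, travel, twist
```

```bash
python3 -m jog '[{"grip":0,"travel":[3.2,3.1,0],"twist":-8.3},{"grip":0,"travel":[3.2,3.1,0],"twist":-8.3},{"grip":0,"travel":[3.2,3.1,0],"twist":-8.3},{"grip":0,"travel":[3.2,3.1,0],"twist":-8.2},{"grip":0,"travel":[3.2,3.1,-2],"twist":0},{"grip":0,"travel":[3.2,3.1,-2],"twist":0},{"grip":0,"travel":[3.2,3.1,-2],"twist":0},{"grip":0,"travel":[0,0,0],"twist":0}]' 15
```

```text
time: 2.2
position: [0.5608, -0.236, 0.1433]
tool_rot: [0.918, -0.397, -0.002, -0.001]
ft_force: [-0.3, -0.6, -0.6]
grip_width: 0.0868
```

```bash
python3 -m jog '[{"grip":60,"travel":[0.2,-0.1,-4.0],"twist":-1.2},{"grip":60,"travel":[0,0,-4],"twist":0},{"grip":60,"travel":[0,0,-2],"twist":0},{"grip":60,"travel":[0,0,-1.0],"twist":0},{"grip":60,"travel":[0,0,-0.7],"twist":0},{"grip":60,"travel":[0,0,0],"twist":0},{"grip":60,"travel":[0,0,0],"twist":0}]' 15
python3 - <<'E'
from rig import *
import cv2,numpy as np
a=camera("scene");b=camera("top")
A=cv2.resize(a[240:340,200:300],(400,400),interpolation=cv2.INTER_CUBIC);B=cv2.resize(b[170:260,325:415],(400,400),interpolation=cv2.INTER_CUBIC)
cv2.imwrite("pics/g1.png",np.hstack([A,B])[:,:,::-1])
o=get_obs();print(o["position"],o["grip_width"],o["ft_force"])
E
```

```text
time: 2.9
position: [0.562, -0.2431, 0.0303]
tool_rot: [0.912, -0.41, 0.001, 0.0]
ft_force: [0.3, 0.8, -0.6]
grip_width: 0.0667
[ 0.56205596 -0.24297353  0.030516  ] 0.06687969625628384 [0.57109192 0.71284659 1.16109764]
```

View pics/g1.png

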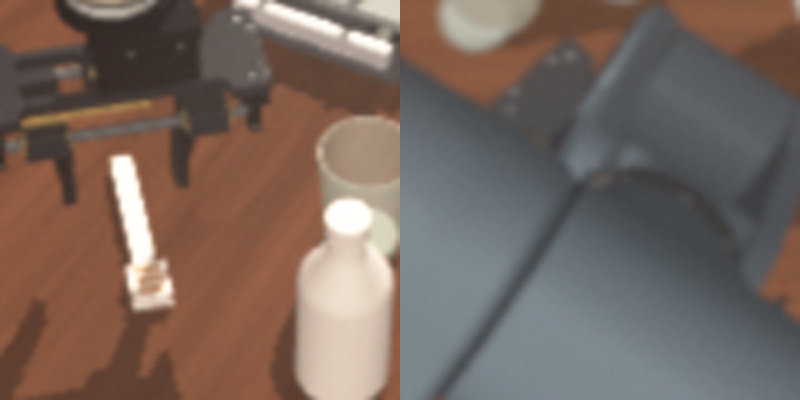

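```bash
python3 - <<'E'
from geo import *
p=np.array([.562,-.243]);a=np.radians(-48.4);j=np.array([-np.sin(a),np.cos(a)])
for s in(-1,0,1):
    q=p+s*j*.033;u=proj("scene",np.array([*q,.008]));print(s,u,(u-[200,240])*4)
for uv in((122,158),(150,305),(68,200),(182,183)):print(unp("scene",crop(uv,(200,240),4),.010)[:2])
E
```

```text
-1 [219.70554004 297.44697984] [ 78.82216017 229.78791935]
0 [231.59399015 295.53317323] [126.37596058 222.13269294]
1 [243.37878849 293.63605253] [173.51515395 214.5442101 ]
[ 0.52631082 -0.19449873]
[ 0.61391834 -0.29728781]
[ 0.51512067 -0.24661871]
[ 0.57587266 -0.19392975]
```

```bash
python3 - <<'E'
from rig import *
from geo import *
import cv2
a=camera("scene")[:,:,::-1].copy()
o=get_obs();p=o["position"];print(p,o["tool_rot"],o["time"])
from scipy.spatial.transform import Rotation as R
r=R.from_quat(o["tool_rot"])
A=cv2.resize(a[220:330,180:290],(770,770),interpolation=cv2.INTER_CUBIC)[:600]
for pt,col in (([0,0,.022],(0,0,255)),([0,.0335,.022],(0,255,0)),([0,-.0335,.022],(0,255,0)),([0,.0585,.022],(255,255,0)),([0,0,-.048],(255,0,255))):
    u=(proj("scene",p+r.apply(pt))-[180,220]+.5)*7-.5;cv2.drawMarker(A,tuple(int(v) for v in u),col,0,14,2)
cv2.imwrite("pics/g2.png",A)
E
```

```text
[ 0.56197397 -0.24290739  0.0304346 ] [ 9.12309663e-01 -4.09499164e-01  1.21135849e-03  2.15263921e-04] 3.05
```

View pics/g2.png

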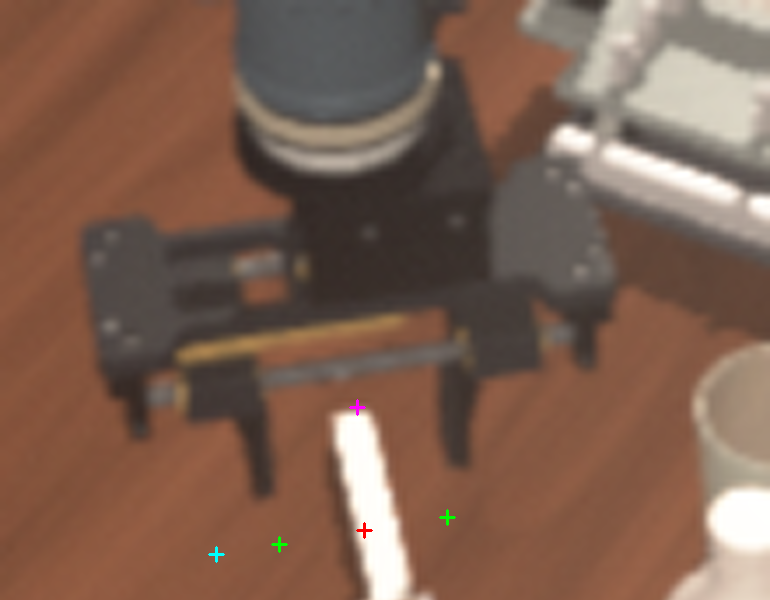

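```bash
python3 - <<'E'
from rig import *
from geo import *
import cv2
from scipy.spatial.transform import Rotation as R
p=np.array([.19532,-.59367,.20618]);r=R.from_quat([.987404,.158219,0,0])
a=cv2.imread("pics/scene0.png")
A=cv2.resize(a[180:290,0:110],(770,770),interpolation=cv2.INTER_CUBIC)[:600]
for pt,col in (([0,0,.022],(0,0,255)),([0,.0435,.022],(0,255,0)),([0,-.0435,.022],(0,255,0)),([0,0,-.048],(255,0,255))):
    u=(proj("scene",p+r.apply(pt))-[0,180]+.5)*7-.5;print(u);cv2.drawMarker(A,tuple(int(v) for v in u),col,0,14,2)
cv2.imwrite("pics/g3.png",A)
E
```

```text
[108.05480202 741.373167  ]
[ 32.0965471 839.2489361]
[179.94811401 648.73526725]
[ 42.80590109 592.50064191]
```

View pics/g3.png

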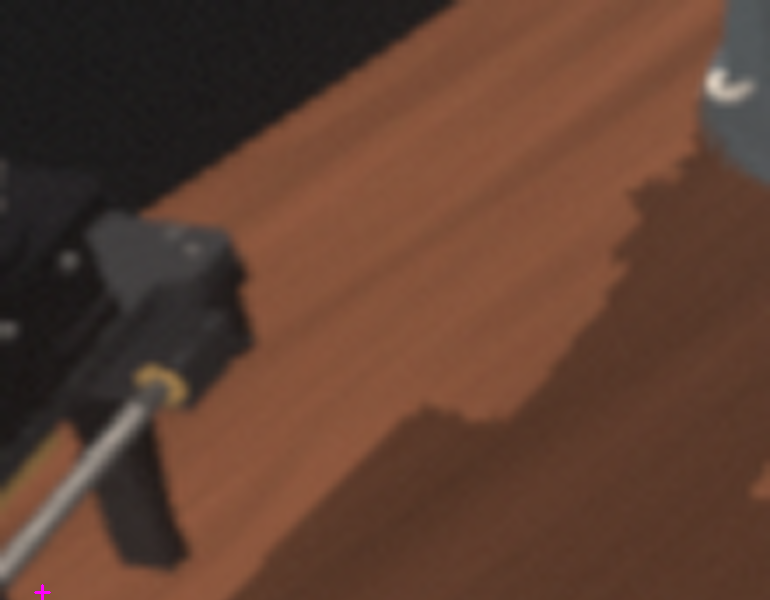

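```bash
python3 - <<'E'
from geo import *
print(proj("scene",np.zeros(3)),proj("top",np.zeros(3)))
E
python3 -m jog '[{"grip":60,"travel":[0,0,-0.5],"twist":0},{"grip":60,"travel":[0,0,0],"twist":0}]' 15
python3 -m jog '[{"grip":60,"travel":[0,0,-0.3],"twist":0},{"grip":60,"travel":[0,0,0],"twist":0}]' 15
```

```text
[132.54060322 190.60721505] [290.90958245 399.50894841]
time: 3.25
position: [0.561, -0.2422, 0.024]
tool_rot: [0.912, -0.409, -0.0, -0.0]
ft_force: [1.3, 1.2, -0.2]
grip_width: 0.0663
time: 3.45
position: [0.5609, -0.2421, 0.0207]
tool_rot: [0.912, -0.409, -0.0, -0.0]
ft_force: [0.0, 0.3, 0.3]
grip_width: 0.0664
```

```bash
for d in 1; do python3 -m jog '[{"grip":60,"travel":[0,0,-0.4],"twist":0},{"grip":60,"travel":[0,0,0],"twist":0}]' ; done
python3 -m jog '[{"grip":60,"travel":[0,0,-0.4],"twist":0},{"grip":60,"travel":[0,0,0],"twist":0}]'
python3 - <<'E'
from rig import *
from geo import *
import cv2
a=camera("scene")[:,:,::-1].copy()
A=cv2.resize(a[240:325,180:290],(770,595),interpolation=cv2.INTER_CUBIC)
cv2.imwrite("pics/g4.png",A)
E
```

```text
time: 3.65
position: [0.5609, -0.2421, 0.0165]
tool_rot: [0.912, -0.409, -0.001, -0.0]
ft_force: [-0.4, -0.4, -0.0]
grip_width: 0.0666
time: 3.85
position: [0.5609, -0.2421, 0.0126]
tool_rot: [0.912, -0.41, -0.001, -0.0]
ft_force: [-0.4, 0.2, -0.7]
grip_width: 0.0662
```

View pics/g4.png

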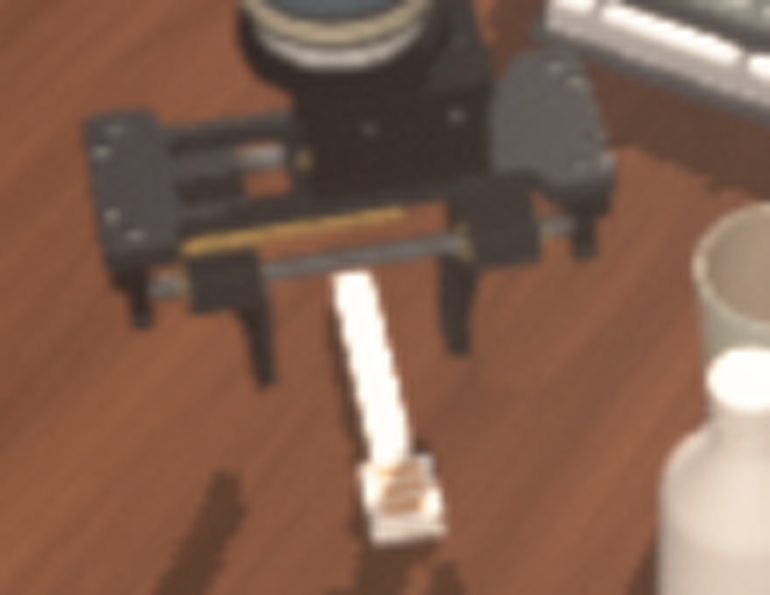

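Fingertips at about (262,382) and (457,352) in the crop, their shadows well detached: the fingers are still clearly above the bench, so the reported z seems biased low by 2-3 cm. I work out the estimate and feel downward.

```bash
python3 - <<'E'
from geo import *
from scipy.optimize import brentq
for uvs,xy in((((359.5,367)),(.561,-.242)),):
    u=np.array(crop(uvs,(180,240),7))
    for z in(0,.01,.02,.03,.04):print(z,proj("scene",np.array([*xy,z]))-u, unp("scene",u,z)[:2])
E
python3 -m jog '[{"grip":60,"travel":[0,0,-0.5],"twist":0},{"grip":60,"travel":[0,0,0],"twist":0}]'
python3 -m jog '[{"grip":60,"travel":[0,0,-0.4],"twist":0},{"grip":60,"travel":[0,0,0],"twist":0}]'
```

```text
0 [0.65897714 5.09632322] [ 0.54932541 -0.22706558]
0.01 [0.52740995 2.67233171] [ 0.55446886 -0.23444995]
0.02 [0.39467951 0.22690823] [ 0.55961231 -0.24183431]
0.03 [ 0.2607703  -2.24023273] [ 0.56475575 -0.24921867]
0.04 [ 0.12566656 -4.72938175] [ 0.5698992  -0.25660303]
time: 4.1
position: [0.5608, -0.2421, 0.0076]
tool_rot: [0.912, -0.41, -0.001, -0.0]
ft_force: [-0.2, -0.7, 0.3]
grip_width: 0.0666
time: 4.3
position: [0.5609, -0.2421, 0.0036]
tool_rot: [0.912, -0.409, -0.0, -0.0]
ft_force: [0.5, -0.3, 0.2]
grip_width: 0.0669
```

```bash
python3 -m jog '[{"grip":60,"travel":[0.2,0.5,-0.4],"twist":0},{"grip":60,"travel":[0,0,-0.3],"twist":0},{"grip":60,"travel":[0,0,0],"twist":0}]'
python3 -m jog '[{"grip":255,"travel":[0,0,0],"twist":0},{"grip":255,"travel":[0,0,0],"twist":0},{"grip":255,"travel":[0,0,0],"twist":0},{"grip":255,"travel":[0,0,0],"twist":0},{"grip":255,"travel":[0,0,0],"twist":0},{"grip":255,"travel":[0,0,0],"twist":0},{"grip":255,"travel":[0,0,0],"twist":0},{"grip":255,"travel":[0,0,0],"twist":0}]' 15
```

```text
time: 4.6
position: [0.5629, -0.2368, -0.0034]
tool_rot: [0.912, -0.409, -0.001, -0.0]
ft_force: [0.3, 0.1, -0.4]
grip_width: 0.0664
time: 5.4
position: [0.5632, -0.2374, -0.0028]
tool_rot: [0.912, -0.41, 0.0, 0.0]
ft_force: [-0.2, 0.4, -0.4]
grip_width: 0.0105
```

```bash
python3 -m jog '[{"grip":255,"travel":[0,0,0],"twist":0},{"grip":255,"travel":[0,0,0],"twist":0},{"grip":255,"travel":[0,0,0],"twist":0}]'
```

```text
time: 5.7
position: [0.5632, -0.2373, -0.0028]
tool_rot: [0.912, -0.409, -0.0, -0.0]
ft_force: [0.7, 0.7, 0.6]
grip_width: 0.0006
```

```bash
python3 - <<'E'
from rig import *
import cv2
a=camera("scene")[:,:,::-1].copy()
cv2.imwrite("pics/g5.png",cv2.resize(a[245:330,180:290],(770,595),interpolation=cv2.INTER_CUBIC))
E
```

```text
(no output)
```

View pics/g5.png

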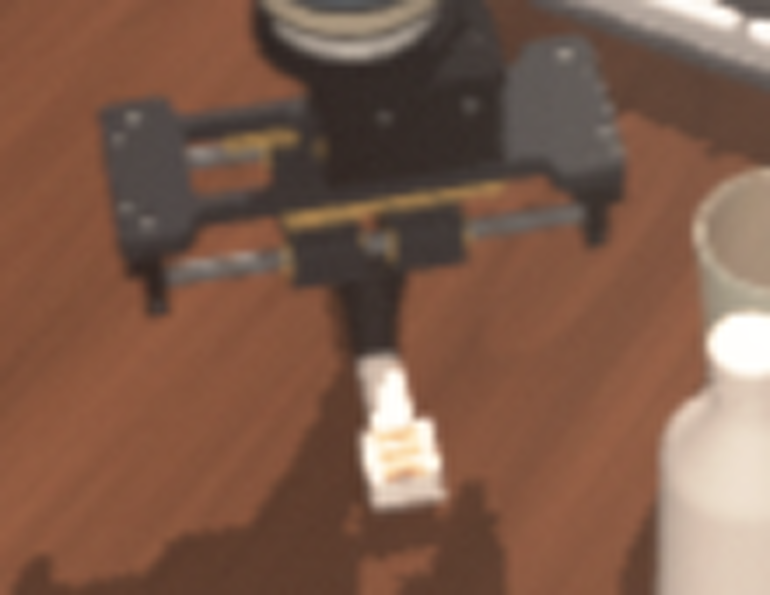

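Closed fingertips end at crop (375,355), over the stem and just above it: they shut over the stick. Reopen and feel further down, 3-4 mm per step, until bench contact.

```bash
python3 -m jog '[{"grip":110,"travel":[0,0,0],"twist":0},{"grip":110,"travel":[0,0,0],"twist":0},{"grip":110,"travel":[0,0,0],"twist":0},{"grip":110,"travel":[0,0,0],"twist":0},{"grip":110,"travel":[0,0,0],"twist":0},{"grip":110,"travel":[0,0,0],"twist":0},{"grip":110,"travel":[0,0,-0.4],"twist":0},{"grip":110,"travel":[0,0,0],"twist":0}]'
python3 -m jog '[{"grip":110,"travel":[0,0,-0.3],"twist":0},{"grip":110,"travel":[0,0,0],"twist":0}]'
python3 -m jog '[{"grip":110,"travel":[0,0,-0.2],"twist":0},{"grip":110,"travel":[0,0,0],"twist":0}]'
```

```text
time: 6.55
position: [0.5628, -0.2371, -0.0074]
tool_rot: [0.912, -0.41, -0.0, -0.0]
ft_force: [0.4, 0.3, -0.0]
grip_width: 0.0482
time: 6.75
position: [0.5629, -0.2372, -0.0103]
tool_rot: [0.912, -0.409, -0.0, -0.0]
ft_force: [-0.9, 0.4, 0.3]
grip_width: 0.0493
time: 6.95
position: [0.5631, -0.2372, -0.0121]
tool_rot: [0.912, -0.41, -0.0, -0.0]
ft_force: [-0.2, -0.3, 0.7]
grip_width: 0.0492
```

```bash
python3 -m jog '[{"grip":110,"travel":[0,0,-0.2],"twist":0},{"grip":110,"travel":[0,0,0],"twist":0}]'
python3 -m jog '[{"grip":110,"travel":[0,0,-0.15],"twist":0},{"grip":110,"travel":[0,0,0],"twist":0}]'
python3 -m jog '[{"grip":110,"travel":[0,0,-0.15],"twist":0},{"grip":110,"travel":[0,0,0],"twist":0}]'
```

```text
time: 7.15
position: [0.5631, -0.2372, -0.0141]
tool_rot: [0.912, -0.41, -0.0, -0.0]
ft_force: [0.0, 0.4, -0.7]
grip_width: 0.0496
time: 7.35
position: [0.5631, -0.2373, -0.0155]
tool_rot: [0.912, -0.41, -0.0, -0.0]
ft_force: [-0.1, -1.1, -0.3]
grip_width: 0.0493
time: 7.55
position: [0.5633, -0.2374, -0.0159]
tool_rot: [0.912, -0.409, 0.0, 0.0]
ft_force: [-0.9, 0.6, 5.5]
grip_width: 0.0493
```

Bench contact at reported z = -0.0157 (nominal would be +0.022): reported z is about 38 mm low for the tips. I'll use tip = z + 0.0157 from here.

```bash
python3 -m jog '[{"grip":110,"travel":[0,0,0.4],"twist":0},{"grip":255,"travel":[0,0,0],"twist":0},{"grip":255,"travel":[0,0,0],"twist":0},{"grip":255,"travel":[0,0,0],"twist":0},{"grip":255,"travel":[0,0,0],"twist":0},{"grip":255,"travel":[0,0,0],"twist":0},{"grip":255,"travel":[0,0,0],"twist":0},{"grip":255,"travel":[0,0,0],"twist":0}]' 20
python3 -m jog '[{"grip":255,"travel":[0,0,0],"twist":0},{"grip":255,"travel":[0,0,0],"twist":0}]' 20
```

```text
time: 8.35
position: [0.5632, -0.2373, -0.013]
tool_rot: [0.912, -0.409, -0.0, -0.0]
ft_force: [-0.1, -0.5, 0.2]
grip_width: 0.0138
time: 8.55
position: [0.5632, -0.2373, -0.0129]
tool_rot: [0.912, -0.41, -0.0, -0.0]
ft_force: [-0.2, 0.2, -0.2]
grip_width: 0.0139
```

```bash
python3 -m jog '[{"grip":255,"travel":[0,0,4],"twist":0},{"grip":255,"travel":[0,0,4],"twist":0},{"grip":255,"travel":[0,3,4],"twist":8.3},{"grip":255,"travel":[0.2,4,0],"twist":8.3},{"grip":255,"travel":[0.2,4,0],"twist":8.3},{"grip":255,"travel":[0.2,4,0],"twist":8.3},{"grip":255,"travel":[0.2,4,0],"twist":8.3},{"grip":255,"travel":[0.2,4,0],"twist":8.3}]' 20
python3 -m jog '[{"grip":255,"travel":[0.1,2.5,0],"twist":0},{"grip":255,"travel":[0,0.6,0],"twist":0},{"grip":255,"travel":[0,0,0],"twist":0},{"grip":255,"travel":[0,0,0],"twist":0}]' 20
python3 - <<'E'
from geo import *
for p in(((0,438),(290,430)),((0,283),(290,276))):
    a,b=[unp("top",crop(q,(200,140),5),.03)[:2] for q in p];d=a-b;print(np.degrees(np.arctan2(-d[0],d[1])))
E
```

```text
time: 9.35
position: [0.5731, -0.0058, 0.1073]
tool_rot: [1.0, 0.016, 0.0, 0.0]
ft_force: [1.3, 0.1, -0.7]
grip_width: 0.0138
time: 9.75
position: [0.5744, 0.0227, 0.1072]
tool_rot: [1.0, 0.012, 0.0, 0.0]
ft_force: [-0.2, -0.0, -0.9]
grip_width: 0.014
1.5087767577653923
1.317067063148817
```

```bash
python3 -m jog '[{"grip":255,"travel":[0,0.1,-3],"twist":0},{"grip":255,"travel":[0,0,-2.2],"twist":0},{"grip":255,"travel":[0,0,0],"twist":0},{"grip":255,"travel":[0,0,0],"twist":0}]' 20
python3 - <<'E'
from rig import *
from geo import *
import cv2
a=camera("scene")[:,:,::-1].copy();o=get_obs();p=o["position"];print(p)
A=cv2.resize(a[180:265,245:355],(770,595),interpolation=cv2.INTER_CUBIC)
z=p[2]+.0129;y=np.radians(1.4);ex=np.array([np.cos(y),np.sin(y)])
def mk(xy,z,c):
    u=(proj("scene",np.array([*xy,z]))-[245,180]+.5)*7-.5;cv2.drawMarker(A,tuple(int(v) for v in u),c,0,10,1)
for s in(.077,-.053):mk(p[:2]+s*ex,z+.012,(0,0,255))
for s in(.065,-.065):mk(np.array([.5864,.0245])+s*ex,.062,(255,0,0)); mk(np.array([.585,.0765])+s*ex,.062,(0,255,0))
cv2.imwrite("pics/p1.png",A)
E
```

```text
time: 10.15
position: [0.5743, 0.0234, 0.0551]
tool_rot: [1.0, 0.012, -0.0, 0.0]
ft_force: [1.1, 0.3, -1.1]
grip_width: 0.0139
[0.57501765 0.02349113 0.05580753]
```

View pics/p1.png

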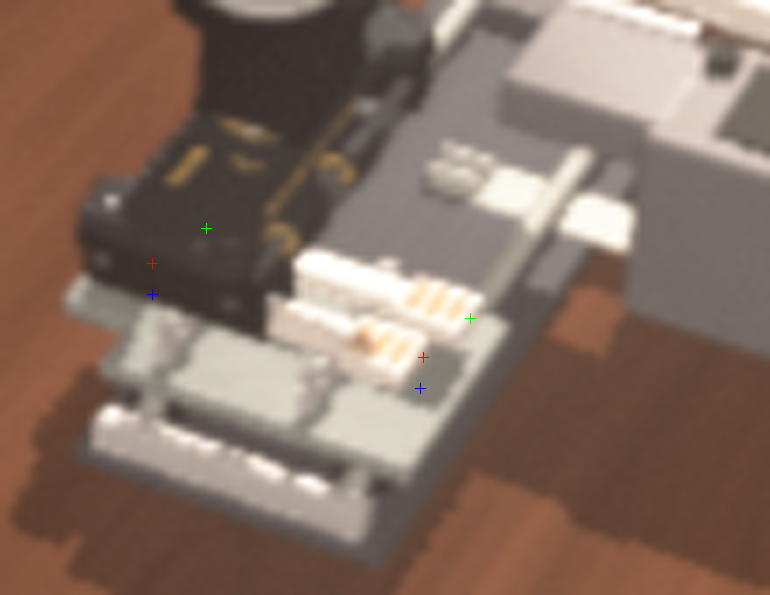

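Held stick's head end (~(420,358)) agrees with my prediction (red), and the reference with the green marks. Lowering.

```bash
python3 -m jog '[{"grip":255,"travel":[0,0.05,-0.9],"twist":0},{"grip":255,"travel":[0,0,-0.3],"twist":0},{"grip":255,"travel":[0,0,0],"twist":0}]' 20
python3 -m jog '[{"grip":255,"travel":[0,0,-0.3],"twist":0},{"grip":255,"travel":[0,0,0],"twist":0}]' 20
python3 -m jog '[{"grip":255,"travel":[0,0,-0.2],"twist":0},{"grip":255,"travel":[0,0,0],"twist":0}]' 20
```

```text
time: 10.5
position: [0.574, 0.0252, 0.043]
tool_rot: [1.0, 0.013, -0.0, -0.0]
ft_force: [-0.1, 0.8, -0.4]
grip_width: 0.0136
time: 10.7
position: [0.5741, 0.0253, 0.04]
tool_rot: [1.0, 0.013, -0.0, -0.0]
ft_force: [-0.5, 0.4, 0.2]
grip_width: 0.0136
time: 10.9
position: [0.5741, 0.0252, 0.038]
tool_rot: [1.0, 0.013, -0.0, -0.0]
ft_force: [-0.1, -0.1, -0.6]
grip_width: 0.0137
```

```bash
python3 -m jog '[{"grip":255,"travel":[0,0,-0.15],"twist":0},{"grip":255,"travel":[0,0,0],"twist":0}]' 20
python3 -m jog '[{"grip":255,"travel":[0,0,-0.15],"twist":0},{"grip":255,"travel":[0,0,0],"twist":0}]' 20
```

```text
time: 11.1
position: [0.5744, 0.0252, 0.0369]
tool_rot: [1.0, 0.013, 0.0, 0.0]
ft_force: [-0.0, 0.1, 2.4]
grip_width: 0.0139
time: 11.3
position: [0.5744, 0.0252, 0.0369]
tool_rot: [1.0, 0.013, 0.0, 0.0]
ft_force: [-2.4, 1.1, 10.6]
grip_width: 0.0137
```

```bash
python3 -m jog '[{"grip":255,"travel":[0,0,0.2],"twist":0},{"grip":160,"travel":[0,0,0],"twist":0},{"grip":160,"travel":[0,0,0],"twist":0},{"grip":160,"travel":[0,0,0],"twist":0},{"grip":160,"travel":[0,0,0],"twist":0},{"grip":160,"travel":[0,0,0],"twist":0}]' 20
python3 -m jog '[{"grip":160,"travel":[0,0,1.5],"twist":0},{"grip":160,"travel":[0,0,4],"twist":0},{"grip":160,"travel":[0,0,4],"twist":0},{"grip":0,"travel":[-4,0,0],"twist":0},{"grip":0,"travel":[-5,0,0],"twist":0},{"grip":0,"travel":[-2,0,0],"twist":0},{"grip":0,"travel":[0,0,0],"twist":0},{"grip":0,"travel":[0,0,0],"twist":0}]' 20
python3 - <<'E'
from rig import *
import cv2
a=camera("scene")[:,:,::-1].copy();o=get_obs();p=o["position"];print(p,o["time"])
cv2.imwrite("pics/p2.png",cv2.resize(a[180:265,245:355],(770,595),interpolation=cv2.INTER_CUBIC))
cv2.imwrite("pics/p2t.png",camera("top")[:,:,::-1])
E
```

```text
time: 11.9
position: [0.5741, 0.0252, 0.0369]
tool_rot: [1.0, 0.013, -0.0, -0.0]
ft_force: [0.2, 0.3, -0.2]
grip_width: 0.0317
time: 12.7
position: [0.4653, 0.0249, 0.1325]
tool_rot: [1.0, 0.013, 0.001, 0.0]
ft_force: [1.0, 0.9, -0.5]
grip_width: 0.0648
[0.46628608 0.02476464 0.13254742] 12.75
```

View pics/p2.png

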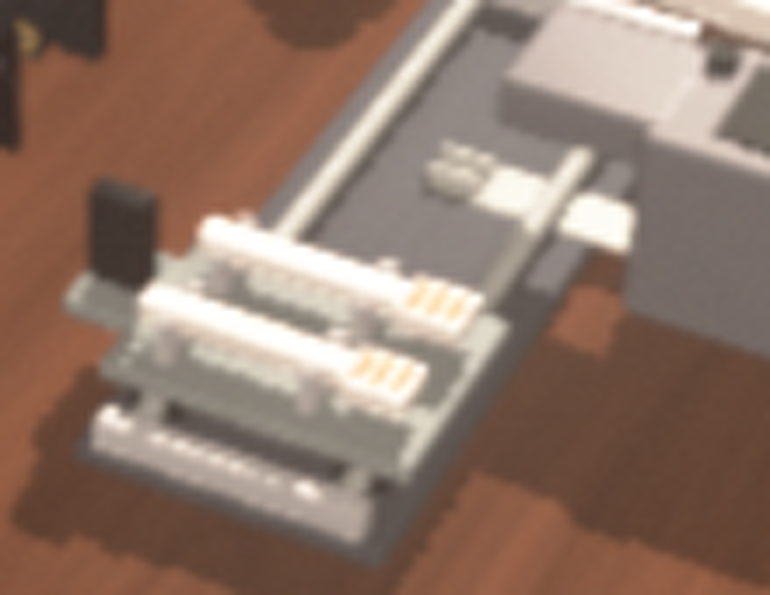

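Stick lies in the cradle, parallel to the reference with equal offsets at head (425,372 vs 485,300) and tail (145,290 vs 205,222). Now the fin.

```bash
python3 -m jog '[{"grip":0,"travel":[2.75,2.3,0],"twist":0},{"grip":0,"travel":[0,0,0],"twist":0},{"grip":0,"travel":[0,0,-3],"twist":0},{"grip":0,"travel":[0,0,-3],"twist":0},{"grip":0,"travel":[0,0,-2],"twist":0},{"grip":0,"travel":[0,0,-1.3],"twist":0},{"grip":0,"travel":[0,0,0],"twist":0}]' 20
python3 -m jog '[{"grip":255,"travel":[0,0,0],"twist":0},{"grip":255,"travel":[0,0,0],"twist":0},{"grip":255,"travel":[0,0,0],"twist":0},{"grip":255,"travel":[0,0,0],"twist":0},{"grip":255,"travel":[0,0,0],"twist":0},{"grip":255,"travel":[0,0,0],"twist":0},{"grip":255,"travel":[0,0,0],"twist":0},{"grip":255,"travel":[0,0,0],"twist":0}]' 45
python3 -m jog '[{"grip":255,"travel":[0,0,0],"twist":0},{"grip":255,"travel":[0,0,0],"twist":0},{"grip":255,"travel":[0,0,0],"twist":0},{"grip":255,"travel":[0,0,0],"twist":0},{"grip":255,"travel":[0,0,0],"twist":0},{"grip":255,"travel":[0,0,0],"twist":0}]' 45
```

```text
time: 13.5
position: [0.4913, 0.048, 0.0372]
tool_rot: [1.0, 0.013, -0.002, -0.0]
ft_force: [-0.3, -0.1, 0.4]
grip_width: 0.0869
time: 14.3
position: [0.4917, 0.0482, 0.0392]
tool_rot: [1.0, 0.013, 0.0, 0.0]
ft_force: [-0.1, -0.3, 0.1]
grip_width: 0.0311
time: 14.9
position: [0.4917, 0.0482, 0.0391]
tool_rot: [1.0, 0.013, -0.0, -0.0]
ft_force: [-0.1, 0.5, -0.6]
grip_width: 0.0159
```

```bash
python3 -m jog '[{"grip":255,"travel":[-0.02,1,0],"twist":0},{"grip":255,"travel":[-0.05,2,0],"twist":0},{"grip":255,"travel":[-0.06,2.5,0],"twist":0},{"grip":255,"travel":[-0.06,2.5,0],"twist":0},{"grip":255,"travel":[-0.06,2.5,0],"twist":0},{"grip":255,"travel":[-0.05,2,0],"twist":0},{"grip":255,"travel":[-0.02,1,0],"twist":0},{"grip":255,"travel":[0,0,0],"twist":0}]' 45
python3 -m jog '[{"grip":255,"travel":[0,0,0],"twist":0},{"grip":255,"travel":[0,0,0],"twist":0}]'
python3 - <<'E'
from rig import *
import cv2
a=camera("scene")[:,:,::-1].copy();o=get_obs();p=o["position"];print(p,o["time"])
cv2.imwrite("pics/r1.png",cv2.resize(a[165:265,245:385],(784,560),interpolation=cv2.INTER_CUBIC))
for n in("stick","index","notch","reference"):
    print(n,[(d["at"],d["p"]) for d in search_frame(n,"scene")[:2]])
E
```

```text
time: 15.7
position: [0.4875, 0.1848, 0.0391]
tool_rot: [1.0, 0.013, -0.001, -0.0]
ft_force: [-1.8, 1.4, 3.2]
grip_width: 0.016
time: 15.9
position: [0.4875, 0.1827, 0.0391]
tool_rot: [1.0, 0.012, -0.001, 0.0]
ft_force: [-2.2, 1.1, 3.2]
grip_width: 0.0156
[0.4875229  0.1825369  0.03910983] 15.95
stick [([0.5904, 0.154, 0.0632], 0.76)]
index [([0.5726, 0.1798, 0.0397], 0.82), ([0.6798, -0.4605, 0.0048], 0.49)]
notch [([0.7191, 0.1914, 0.096], 0.75), ([0.5894, 0.1505, 0.0652], 0.21)]
reference [([0.5696, 0.1718, 0.0412], 0.78)]
```

View pics/r1.png

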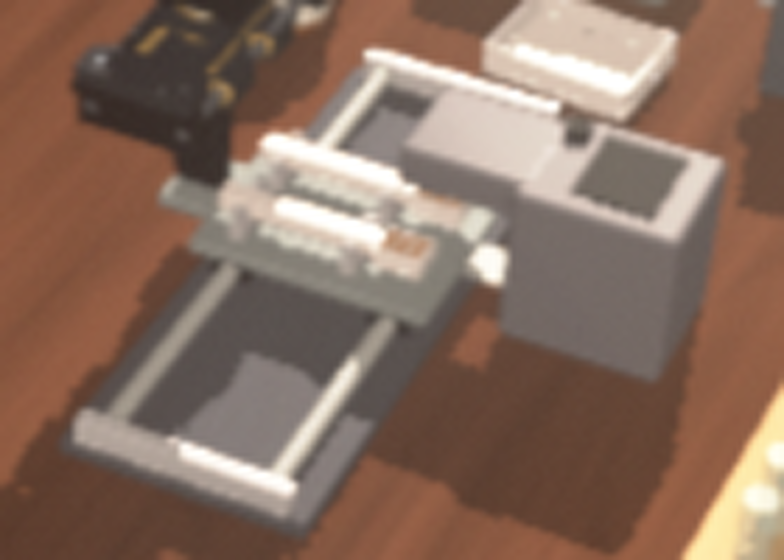

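Carriage moved with the fin (deck corners now at crop (425,320), (500,210)), stick still in its cradle, head under the reader side. Approaching slowly, watching the y force.

```bash
python3 -m jog '[{"grip":255,"travel":[-0.02,0.8,0],"twist":0},{"grip":255,"travel":[-0.02,0.8,0],"twist":0},{"grip":255,"travel":[0,0.4,0],"twist":0},{"grip":255,"travel":[0,0,0],"twist":0},{"grip":255,"travel":[0,0,0],"twist":0}]'
for i in 1; do python3 -m jog '[{"grip":255,"travel":[0,0.2,0],"twist":0},{"grip":255,"travel":[0,0.2,0],"twist":0},{"grip":255,"travel":[0,0,0],"twist":0}]'; done
python3 -m jog '[{"grip":255,"travel":[0,0.2,0],"twist":0},{"grip":255,"travel":[0,0,0],"twist":0}]'
```

```text
time: 16.65
position: [0.4869, 0.2031, 0.0391]
tool_rot: [1.0, 0.013, -0.001, 0.0]
ft_force: [-4.3, 0.7, 4.7]
grip_width: 0.0156
time: 16.95
position: [0.4868, 0.2066, 0.0391]
tool_rot: [1.0, 0.013, -0.001, 0.0]
ft_force: [-5.3, -0.2, 4.7]
grip_width: 0.0158
time: 17.15
position: [0.4867, 0.2085, 0.0391]
tool_rot: [1.0, 0.013, -0.002, 0.001]
ft_force: [-5.0, -1.2, 5.9]
grip_width: 0.0155
```

```bash

python3 -m jog '[{"grip":255,"travel":[-0.1,0.2,0],"twist":0},{"grip":255,"travel":[0,0,0],"twist":0}]'
python3 -m jog '[{"grip":255,"travel":[0,0.2,0],"twist":0},{"grip":255,"travel":[0,0,0],"twist":0}]'
python3 -m jog '[{"grip":255,"travel":[0,0.2,0],"twist":0},{"grip":255,"travel":[0,0,0],"twist":0}]'
```

```text
time: 17.35
position: [0.4867, 0.2096, 0.0391]
tool_rot: [1.0, 0.013, -0.001, 0.001]
ft_force: [-3.2, -5.5, 3.2]
grip_width: 0.0154
time: 17.55
position: [0.4866, 0.2116, 0.0391]
tool_rot: [1.0, 0.013, -0.001, 0.001]
ft_force: [-5.0, -2.2, 4.0]
grip_width: 0.0156
time: 17.75
position: [0.4865, 0.214, 0.0391]
tool_rot: [1.0, 0.012, -0.001, 0.001]
ft_force: [-3.7, -2.6, 4.4]
grip_width: 0.0159
```

```bash

for i in 1; do :; done
python3 -m jog '[{"grip":255,"travel":[0,0.1,0],"twist":0},{"grip":255,"travel":[0,0,0],"twist":0}]'
python3 -m jog '[{"grip":255,"travel":[0,0.1,0],"twist":0},{"grip":255,"travel":[0,0,0],"twist":0}]'
python3 -m jog '[{"grip":255,"travel":[0,0.1,0],"twist":0},{"grip":255,"travel":[0,0,0],"twist":0}]'
python3 -m jog '[{"grip":255,"travel":[0,0.1,0],"twist":0},{"grip":255,"travel":[0,0,0],"twist":0}]'
```

```text
time: 17.95
position: [0.4865, 0.2152, 0.0391]
tool_rot: [1.0, 0.013, -0.001, 0.001]
ft_force: [-4.3, -1.6, 5.4]
grip_width: 0.0156
time: 18.15
position: [0.4865, 0.2164, 0.0391]
tool_rot: [1.0, 0.013, -0.001, 0.0]
ft_force: [-4.9, -2.1, 4.9]
grip_width: 0.0158
time: 18.35
position: [0.4865, 0.2177, 0.0391]
tool_rot: [1.0, 0.013, -0.001, 0.0]
ft_force: [-4.4, -1.1, 5.4]
grip_width: 0.0157
time: 18.55
position: [0.4864, 0.219, 0.0391]
tool_rot: [1.0, 0.013, -0.001, 0.0]
ft_force: [-5.2, -1.1, 4.2]
grip_width: 0.0156
```

```bash

python3 -m jog '[{"grip":255,"travel":[0,0.1,0],"twist":0},{"grip":255,"travel":[0,0,0],"twist":0}]'
python3 -m jog '[{"grip":255,"travel":[0,0.1,0],"twist":0},{"grip":255,"travel":[0,0,0],"twist":0}]'
```

```text
time: 18.75
position: [0.4864, 0.2201, 0.0391]
tool_rot: [1.0, 0.013, -0.001, 0.0]
ft_force: [-5.2, 0.5, 5.1]
grip_width: 0.0162
time: 18.95
position: [0.4864, 0.2208, 0.0391]
tool_rot: [1.0, 0.013, -0.001, 0.0]
ft_force: [-4.7, -2.6, 4.7]
grip_width: 0.0158
```

```bash
python3 - <<'E'
from rig import *
import numpy as np
F=[];P=[]
for i in range(6):
    camera("scene");o=get_obs();F.append(o["ft_force"]);P.append(o["position"])
print(np.mean(F,0).round(2),np.mean(P,0).round(5))
for n in("stick","index","reference","notch"):
    for c in("scene",):print(n,[(np.round(d["at"],4),round(d["p"],2)) for d in search_frame(n,c)[:1]])
E
```

```text
[-5.05 -1.94  4.92] [0.48635 0.22079 0.03911]
stick [(array([0.5879, 0.1901, 0.0646]), 0.64)]
index [(array([0.5546, 0.2012, 0.0402]), 0.81)]
reference [(array([0.5562, 0.1964, 0.0451]), 0.8)]
notch [(array([0.5545, 0.1949, 0.0357]), 0.71)]
```

```bash

cat > f.py <<'E'
from rig import *
import numpy as np
F=[];P=[]
for i in range(5):
    camera("scene");o=get_obs();F.append(o["ft_force"]);P.append(o["position"])
print(np.mean(F,0).round(2),np.mean(P,0).round(5),o["time"])
E
python3 -m jog '[{"grip":255,"travel":[0,0.1,0],"twist":0},{"grip":255,"travel":[0,0,0],"twist":0}]';python3 f.py
python3 -m jog '[{"grip":255,"travel":[0,0.1,0],"twist":0},{"grip":255,"travel":[0,0,0],"twist":0}]';python3 f.py
```

```text
time: 19.65
position: [0.4863, 0.2211, 0.0391]
tool_rot: [1.0, 0.013, -0.001, 0.001]
ft_force: [-4.0, -4.2, 5.2]
grip_width: 0.0155
[-4.75 -4.55  5.23] [0.48635 0.22107 0.03912] 19.9
time: 20.1
position: [0.4863, 0.2214, 0.0391]
tool_rot: [1.0, 0.013, -0.001, 0.001]
ft_force: [-4.8, -7.2, 6.2]
grip_width: 0.0156
[-4.5  -7.14  5.57] [0.48632 0.22135 0.0391 ] 20.35
```

```bash

python3 -m jog '[{"grip":255,"travel":[0,-0.2,0],"twist":0},{"grip":255,"travel":[0,0,0],"twist":0}]';python3 f.py
python3 -m jog '[{"grip":255,"travel":[0,-0.1,0],"twist":0},{"grip":255,"travel":[0,0,0],"twist":0}]';python3 f.py
```

```text
time: 20.55
position: [0.4864, 0.2207, 0.0391]
tool_rot: [1.0, 0.013, -0.001, 0.0]
ft_force: [-4.3, -2.5, 4.9]
grip_width: 0.0158
[-4.96 -1.98  4.86] [0.48637 0.22064 0.03911] 20.8
time: 21.0
position: [0.4864, 0.2204, 0.0391]
tool_rot: [1.0, 0.012, -0.001, -0.0]
ft_force: [-5.3, 1.5, 4.2]
grip_width: 0.0159
[-5.07  0.81  4.5 ] [0.48637 0.2204  0.03912] 21.25
```

```bash

python3 -m jog '[{"grip":255,"travel":[0,-0.1,0],"twist":0},{"grip":255,"travel":[0,0,0],"twist":0}]';python3 f.py
python3 -m jog '[{"grip":255,"travel":[0,0.15,0],"twist":0},{"grip":255,"travel":[0,0,0],"twist":0},{"grip":255,"travel":[0,0,0],"twist":0},{"grip":255,"travel":[0,0,0],"twist":0}]';python3 f.py
```

```text
time: 21.45
position: [0.4864, 0.2201, 0.0391]
tool_rot: [1.0, 0.012, -0.001, -0.001]
ft_force: [-5.2, 4.1, 3.7]
grip_width: 0.0156
[-4.92  3.5   4.04] [0.4864  0.22007 0.03912] 21.7
time: 22.1
position: [0.4864, 0.2207, 0.0391]
tool_rot: [1.0, 0.013, -0.001, -0.0]
ft_force: [-5.4, -0.1, 4.3]
grip_width: 0.0159
[-4.85  0.21  4.48] [0.48638 0.2207  0.03911] 22.35
```

Restoring force both ways (−7 N at .2214, +3.5 N at .2201): the ball is in the notch. A quick numeric check of the stick, then hand in.

```bash
python3 - <<'E'
from rig import *
from geo import *
import cv2
a=camera("scene").astype(float)
y=np.radians(1.4);ex=np.array([np.cos(y),np.sin(y)]);ey=np.array([-ex[1],ex[0]])
c=np.array([.4864,.2207])+.092*ex-.026*ey+.0*ex
for off in range(-16,17,4):
    v=[]
    for s in np.arange(-.085,.09,.01):
        u=proj("scene",np.array([*(c+s*ex+off/1000*ey),.062]));v.append(int(cv2.getRectSubPix(a.astype(np.float32).mean(2),(1,1),tuple(map(float,u)))[0,0]))
    print(off,v)
print([(np.round(d["at"],4),round(d["p"],2)) for d in search_frame("stick_head","scene")[:2]])
o=get_obs();print(o["time"],o["position"],o["grip_width"],o["joint_velocities"].round(4))
E
```

```text
-16 [123, 122, 136, 195, 165, 192, 199, 201, 202, 202, 202, 180, 194, 197, 195, 171, 181, 142]
-12 [116, 118, 150, 195, 184, 198, 210, 210, 207, 209, 217, 203, 199, 188, 186, 168, 144, 139]
-8 [100, 107, 164, 198, 196, 200, 235, 235, 234, 235, 237, 235, 194, 172, 172, 166, 130, 138]
-4 [75, 78, 156, 194, 195, 202, 251, 250, 249, 249, 249, 248, 202, 160, 159, 164, 130, 144]
0 [55, 58, 163, 193, 193, 207, 253, 253, 253, 253, 253, 254, 198, 155, 158, 164, 128, 141]
4 [51, 54, 171, 198, 185, 207, 244, 246, 249, 250, 251, 253, 195, 157, 158, 157, 128, 143]
8 [50, 54, 180, 201, 171, 169, 212, 210, 211, 210, 209, 223, 177, 157, 163, 144, 124, 139]
12 [50, 54, 189, 197, 160, 151, 152, 149, 147, 157, 177, 175, 142, 142, 149, 123, 120, 132]
16 [50, 66, 199, 194, 160, 138, 142, 148, 154, 157, 182, 122, 115, 123, 128, 109, 113, 116]
[(array([0.5876, 0.1937, 0.0644]), 0.6)]
22.45 [0.48637629 0.22070225 0.0391167 ] 0.015851313610462346 [ 0.0007  0.0005  0.0005 -0.0022 -0.0016 -0.0009]
```

```bash
python3 -c "
from rig import *
print(hand_in())"
```

```text
the job is handed in; nothing more can be done
None
```

I laid the stick in the empty cradle, head the same way as the reference, and released it. I then slid the carriage by its fin into the notch and handed in at about 22.5 s. The fin is still gripped at a commanded 45 N.

**Notch:** The measured force pushed back both ways: −7 N about 0.7 mm further on and +3.5 N about 0.6 mm short. The wrist was at y = 0.2207 when I handed in, against about 0.220 estimated from the pictures. The carriage was never pushed more than about 1 mm past the middle of the notch.

**Stick:** In the last picture, brightness along the predicted stick position is centred across the cradle and fits about ±65 mm along it. The detector's stick-head point was 3–5 mm off, pointing the same way.

**What disagreed or went wrong:**
- **Height reading:** Touching the bench showed the fingertips about 38 mm higher than the reported height implies. My first grasp therefore closed just above the stick, without disturbing it. I worked from the measured offset after that.
- **Side load:** A steady force of about 5 N in x and 4–5 N in z stayed on the wrist while gripping the fin. The rail direction I used was probably slightly off.
- **Not checked:** I did not measure the bystanders again at the end. I used all 12 picture views before the notch, so the last checks are numeric only.

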